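# Nip a bush in the screw gauge from the closing side

## Task

Wind the crank of the bench nip gauge back until its jaw is open past the width of the plain bush, and stand the bush upright in the gauge's channel between jaw and plunger, with a clear gap of about 5 mm to the jaw. Then wind the jaw in again, taking up the play of the screw, until by feel it has carried the bush onto the spring plunger and pushed the plunger in about 2 mm (about 12 N, never over 20 N). Finish on the closing turn so that no play is left behind the jaw, let go, and leave the two couplings standing where they are.

Things in the scene. Friction and masses are not known exactly. Their poses are not given: they have to be found in the camera images.
- stage: Bench nip gauge, fixed to the desk: grey base plate 295 x 110 x 20 mm with, from one end to the other, a gear head with a crank on top, a sliding carriage with a steel jaw, an open steel channel, and a tailstock with a spring plunger. Origin on the desk under the middle of the channel. The gauge's own x axis runs level along its length from the crank end to the plunger end (the closing direction), z is up. The base runs from x = -190 to +105 mm, y = -55 to +55 mm.
- channel (a point): Middle of the channel floor, 26 mm above the desk. The channel runs along the gauge's x from -77 to +47 mm; it is 44 mm wide between two rails that stand 8 mm above its floor. Axes as the gauge's.
- crank_axis (a point): Point on the upright axis of the crank, on top of the gear head, 84 mm above the desk, at x = -155 mm in the gauge's frame.
- crank_handle (a point): Middle of the grip length of the crank's upright black handle: a round pin 15 mm thick, free to spin, 30 mm from the crank axis; it stands from 95 to 137 mm above the desk and this point is 119 mm above it. The crank arm below it has its top at 94 mm. Gripped from above and led round the circle, it needs no turning of the wrist.
- crank (a joint): Angle of the crank (rad), positive clockwise seen from above, which closes the jaw (moves it to the gauge's +x): 48 mm of screw travel a turn (7.64 mm per rad). Stays where it is left, with up to 17 N of nip. Friction at the handle is about 2 N with the screw running in its play, about 2.5 N more while the carriage moves (the slide drags with about 10 N), and 0.25 N more for each newton of nip.
- carriage: Sliding carriage with a steel jaw 34 mm wide, its flat face from 28 to 68 mm above the desk. Origin at desk height below the jaw face. Axes as the gauge's. It starts so far closed that the bush does not fit. The screw's nut has 6 mm of play in it, so after a reversal the crank turns up to 0.79 rad before the carriage follows. It can go from about 40 mm before (x = -40 mm) to 19 mm past the channel middle.
- jaw_face (a point): Middle of the jaw face, 48 mm above the desk.
- screw_nut (a point): The screw's nut, hidden inside the carriage. Its x in the carriage's frame is about +3 mm when it bears on the closing side (play taken up) and about -3 mm when it bears on the opening side.
- tailstock: Fixed grey block at the far end of the gauge that carries the spring plunger; origin and axes are those of the gauge. The plunger is a round steel disc 20 mm across, centre 45 mm above the desk, pointing at the jaw. With nothing pressing it, its face stands somewhere between x = +20 and +30 mm in the gauge's frame: it is set differently each time and not reported. It resists with 6 N at first touch and 3 N more for each mm pushed in, up to 9 mm.
- bush: Plain smooth dark steel bush, a sleeve 34 mm in diameter and 75 mm tall, 0.26 to 0.52 kg (pushing it along the channel adds up to 1 N at the crank handle), standing upright on the desk to the right of the gauge. Origin at the centre of its underside, z along its axis.
- slotted_coupling: Dark coupling 36 mm in diameter, 76 mm tall, with castle-like teeth at its top, standing near the bush. Origin at the centre of its underside. Not to be disturbed.
- window_coupling: Dark coupling 35 mm in diameter, 72 mm tall, with a window cut in its side, standing near the bush. Origin at the centre of its underside. Not to be disturbed.
Mind the look-alikes: they are no part of the job. What is shaped like the bush but orange is not meant.

How it is judged (in metres and radians):
On the way:
1. the jaw stands back and the bush stands upright in the channel, let go, clear of the jaw by 2 mm or more (y of bush in the frame of stage between -0.008 and 0.008 m and x of bush in the frame of stage between -0.03 and 0.03 m and height (world z) of bush between 0.022 and 0.032 m and angle between bush's own z axis and vertical below 0.1 rad and horizontal distance between jaw_face and bush above 0.019 m and contact force between the fingers and bush below 0.5 N), for 0.2 s.
At the end, for the whole second after the job is handed in: The bush stands upright (within 0.1 rad) on the channel floor between the rails, nipped between jaw and plunger with 7.5 to 17 N on the plunger (0.5 to 3.7 mm pushed in), the nut bears on the closing side (more than 1.8 mm ahead in the carriage), bush and crank are at rest (y of bush in the frame of stage between -0.008 and 0.008 m and x of bush in the frame of stage between -0.03 and 0.03 m and height (world z) of bush between 0.022 and 0.032 m and angle between bush's own z axis and vertical below 0.1 rad and contact force between bush and tailstock between 7.5 and 17 N and contact force between bush and carriage above 4 N and x of screw_nut in the frame of carriage above 0.0018 m and linear speed of bush below 0.01 m/s and velocity of joint crank between -0.1 and 0.1 rad/s); the robot touches nothing.
It fails at once if the bush is pressed onto the plunger with more than 20 N (contact force between bush and tailstock above 20 N).
It fails at once if the slotted coupling is moved more than 20 mm (distance of slotted_coupling from where it was at the start of the episode above 0.02 m).
It fails at once if the window coupling is moved more than 20 mm (distance of window_coupling from where it was at the start of the episode above 0.02 m).
It also fails if it takes over 72 s, if anything falls off the work surface, if the arm or the gripper's body presses on something with over 40 N, if the wrist force passes 120 N, or if a joint passes its speed limit or range.

## Robot

A 6-joint arm with a two-finger parallel gripper is mounted at the origin on a cart in front of the work surface, level with it; the furniture and walls round the work are solid. World frame = base frame: x ahead of the robot, y to its left, z up, the work surface at z = 0. Lengths are in mm, angles in rad, forces in N, time in s.
With the tool pointing down it reaches from about 250 to 800 mm from the base axis. Payload 3.9 kg.
Tool frame: the origin (TCP) lies between the finger pads; the fingertips stand 14 mm ahead of it and the grasp point (between the pads) lies 5 mm behind it (ctrl.finger_overhang is the distance from the TCP to the fingertips, in mm); z points along the fingers, y is the direction in which the jaws open and shut (so a half turn about z gives the same grasp; the last joint's range is limited). The gripper opens to 85 mm and grips with 20 to 120 N. Pads are 22 mm wide; open, the fingers measure 114 mm over their backs; the gripper's body (76 mm by 85 mm) begins 54 mm behind the grasp point. The pads swing forward as they close: fully open they stand 13 mm farther back than shut.
Start: joints at [-1.207, 0.26, -0.138, 1.173, 0, 1.571], TCP at [186.805, -490.632, 245.304] pointing down, gripper open.
Joint ranges: [-2.78, 2.78], [-0.83, 1.72], [-1.28, 1.37], [-1.9, 2.12], [-1.57, 1.48], [-3.14, 3.14]. Speed limits (rad/s): [2.57, 2.57, 3.14, 3.14, 3.14, 3.14].

## Interface

Orientations are given as a unit quaternion [w, x, y, z].
In Python, from bench import ctrl gives the robot as it stands. The module is installed in compiled form; this text tells all that it offers.
- The arm moves only by the tool play_rows, never from a script. Its argument "targets" is a list of rows, each a list of 2 entries, a list of its own where there are three numbers: the shift along the world's x, y, z in m, then the turn, a rotation vector about the world's x, y, z in rad. In form: [[[dx, dy, dz], [wx, wy, wz]], ...]. A call has 1 to 5 rows; each row is the pose to reach, as a shift and turn from the pose commanded when the call began; what a row does not reach only later rows make up. A row lasts 1/12 s, in which the tool goes at most 41.7 mm and 7.16 degrees, less where a joint would pass 70% of its speed; a pose out of reach is approached as far as the arm can. A call with a gripper value outside its range is refused whole. "gripper" is the closure in counts, from 0 (fully open) to 255 (shut), set as the call begins (left out, the last holds). The fingers move at their own pace and stop on an object; "squeeze" is the grip in N (left out, the last holds). Time passes only in rows, so rows that repeat a pose let the fingers close. It gives the time, the measured TCP pose, the force and the opening at its end, in the units of the state.
- ctrl.observe(): the state, without advancing time (a new reading comes with each control period).
- ctrl.capture(name): name is "scene" or "top" or "wrist"; returns a dict with "pixels" (480x640x3 uint8, red, green, blue), "depth" (480x640 float32, mm along the optical axis (not along the pixel's ray), 0 where there is no reading), "fov_y" (degrees; the focal length in pixels is half the picture's height over the tangent of half this angle, whatever the lens; pixels are square), "cx", "cy" (the principal point, pixels), "view" (4x4, takes a point from world to camera coordinates). Camera axes: x right, y down, z forward; pixel columns grow to the right and rows downward; lengths in mm; the calibration is good to about 2 mm. A picture is of the moment at which its call begins.
- ctrl.sign_off(): hands the job in, once; it reports no verdict.
Trained networks look in a picture, given as the dict that the camera call returned (one of the last four; its "shot" number tells which), for a name from the list of things; names that differ only in an ending like _2 or _b are one class to them, and where a whole thing is asked for, a point or a joint stands for the part that bears it (a point fixed in the world has none). Each returns a list of dicts, best first, with "confidence" (0 to 1); they miss things now and then, are a little off and sometimes report something else, mostly with a low value. They report only what shows in the picture. A call takes as long as a camera call. They do not tell look-alikes from the thing itself.
- ctrl.find_in(label, picture): "point" ([column, row] in pixels, amid what is visible of it).
- ctrl.cut_out(label, picture): "region" (480x640 bool, what is visible of it) and "point" ([column, row] in pixels, amid what is visible of it).
The state is a dict: "clock": time; "joint_positions": joint angles; "qvel": joint speeds; "effort": joint torques, N m; "tool_pos": TCP position; "eef_rot": TCP orientation; "wrist_force": force on the tool from outside, world axes, zero at the start; "moment": the same for the moment, N m; "grip_width": opening from 0.0 (shut) to 1.0 (fully open).
Only numpy, scipy, OpenCV 4.12 (cv2) and the standard library are available. Lean on these libraries where they do the work, as an engineer would, in place of code of your own. Each camera call takes 0.05 s, during which the arm holds its last target.

## Working session

There is one attempt and no reset: what is moved stays moved. The work goes in short steps, Python scripts to look and compute and a tool call to move; the robot and the scene stay as the last step left them, time stands still between calls to the robot, and variables do not carry over. Pictures are saved under pics/ and viewed, and the job is handed in when it is done.

Besides the shell and the picture viewer there is one more tool, called by a JSON object that holds its "fn" and its "kwargs". play_rows: Moves the arm, as the interface text tells. Its arguments: {"type":"object","properties":{"targets":{"type":"array"},"gripper":{"type":"number"},"squeeze":{"type":"number"}},"required":["targets"]}

```bash
mkdir -p pics; cat > h.py <<'E'
import numpy as np, cv2
from bench import ctrl
def cap(n,save=None):
    p=ctrl.capture(n)
    if save: cv2.imwrite('pics/'+save,cv2.cvtColor(p['pixels'],cv2.COLOR_RGB2BGR))
    return p
def f(p): return 240/np.tan(np.radians(p['fov_y'])/2)
def cloud(p):
    d=p['depth'];v,u=np.mgrid[:480,:640];F=f(p)
    c=np.stack([(u-p['cx'])/F*d,(v-p['cy'])/F*d,d],-1)
    V=np.array(p['view']);R=V[:3,:3];t=V[:3,3]
    w=(c-t)@R
    w[d==0]=np.nan
    return w
def proj(p,X):
    V=np.array(p['view']);c=V[:3,:3]@np.array(X,float)+V[:3,3]
    return c[0]/c[2]*f(p)+p['cx'],c[1]/c[2]*f(p)+p['cy']
E
python3 - <<'E'
from h import *
for n in ['scene','top','wrist']:
    p=cap(n,n+'0.png');print(n,p['fov_y'],np.round(p['view'],3).tolist())
    w=cloud(p)
    for l in ['bush','slotted_coupling','window_coupling','stage','carriage','crank_handle','tailstock','crank','jaw_face','channel']:
        try:
            r=ctrl.find_in(l,p)
            for q in r[:4]:
                u,v=[int(round(x)) for x in q['point']]
                print(l,round(q['confidence'],2),u,v,np.round(w[v,u]))
        except Exception as e: print(l,e)
print(ctrl.observe())
E
```

```text
scene 53.07667862761888 [[-0.773, -0.634, 0.015, 311.844], [-0.287, 0.33, -0.899, 274.721], [0.565, -0.7, -0.437, 586.061], [0.0, 0.0, 0.0, 1.0]]
bush 0.86 359 274 [ 419. -130.   48.]
bush 0.67 344 257 [ 488. -176.   41.]
bush 0.36 148 344 [517. 247.  64.]
slotted_coupling 0.72 399 265 [ 380. -208.   49.]
slotted_coupling 0.47 251 257 [521.  42. 118.]
window_coupling 0.76 401 234 [ 457. -345.   41.]
stage 0.79 204 328 [505. 161.  48.]
stage 0.73 400 232 [ 459. -344.   46.]
stage 0.72 343 253 [ 489. -174.   50.]
carriage 0.93 202 309 [533. 141.  60.]
crank_handle 0.64 251 257 [521.  42. 118.]
tailstock 0.96 148 349 [507. 253.  64.]
tailstock 0.6 344 256 [ 488. -175.   44.]
crank 0.88 254 262 [530.  28. 100.]
jaw_face 0.55 202 311 [527. 145.  62.]
channel 0.79 203 330 [508. 161.  43.]
top 42.688509691976186 [[-0.002, -1.0, 0.011, -86.322], [-0.998, 0.001, -0.055, 481.801], [0.055, -0.011, -0.998, 1134.06], [0.0, 0.0, 0.0, 1.0]]
bush 0.83 351 262 [ 431. -150.   -1.]
bush 0.62 375 220 [ 508. -192.   31.]
window_coupling 0.89 467 245 [ 460. -350.   75.]
stage 0.8 201 203 [537. 123.  61.]

[... 354 characters left out ...]
.65, 'joint_positions': array([-1.20698606e+00,  2.59997382e-01, -1.38096351e-01,  1.17270062e+00,
        4.31818386e-06,  1.57081197e+00]), 'qvel': array([-4.55712517e-05,  3.21703129e-04,  9.06313002e-05, -1.11210579e-03,
        1.49660293e-03, -2.79964850e-06]), 'effort': array([-3.91702215e-04, -4.05609334e+01,  2.54228961e+01,  1.21968926e-03,
       -2.18065429e-04, -9.53107417e-06]), 'tool_pos': array([ 186.81327928, -490.62991509,  245.30707052]), 'eef_rot': array([5.82259595e-07, 9.83502248e-01, 1.80895905e-01, 2.30242055e-06]), 'wrist_force': array([ 0.26222897, -0.31772546, -0.14031284]), 'moment': array([ 0.01369731, -0.00084098,  0.01369092]), 'grip_width': 1.0054168677188915}
```

View pics/scene0.png

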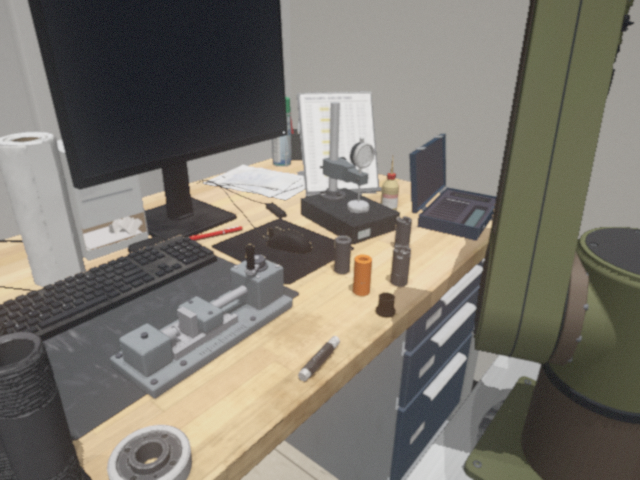

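View pics/top0.png

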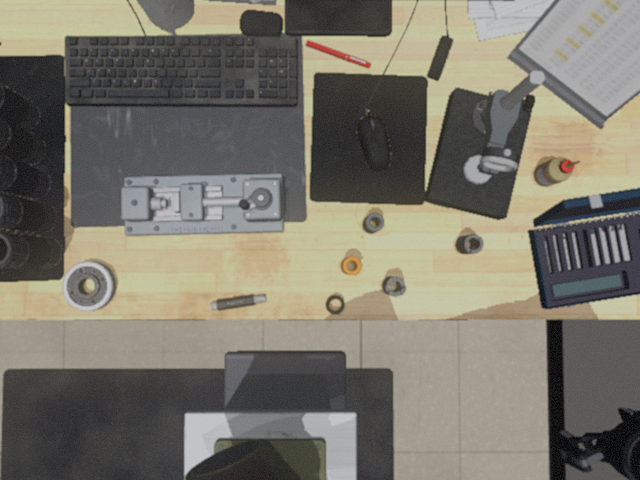

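The scene shows the gauge at about (205,315) with its crank at (251,258). Bush candidates, as scene / top pixels:
- dark (343,255) / (373,222)
- dark (403,232) / (469,243)
- dark (400,267) / (395,285)
- orange (362,275), ruled out by colour
- short ring (386,305), too small

I'll check these in close crops.

```bash
python3 - <<'E'
import cv2,numpy as np
a=cv2.imread('pics/scene0.png')[205:325,320:430];b=cv2.imread('pics/top0.png')[195:315,330:490]
a=cv2.resize(a,None,fx=4.5,fy=4.5,interpolation=3)[:540,:400]
a=cv2.resize(cv2.imread('pics/scene0.png')[205:325,325:425],(400,480),interpolation=3)
b=cv2.resize(b,(400,300),interpolation=3);b=cv2.copyMakeBorder(b,0,180,0,0,0)
cv2.imwrite('pics/crop1.png',np.hstack([a,b]))
E
```

```text
(no output)
```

View pics/crop1.png

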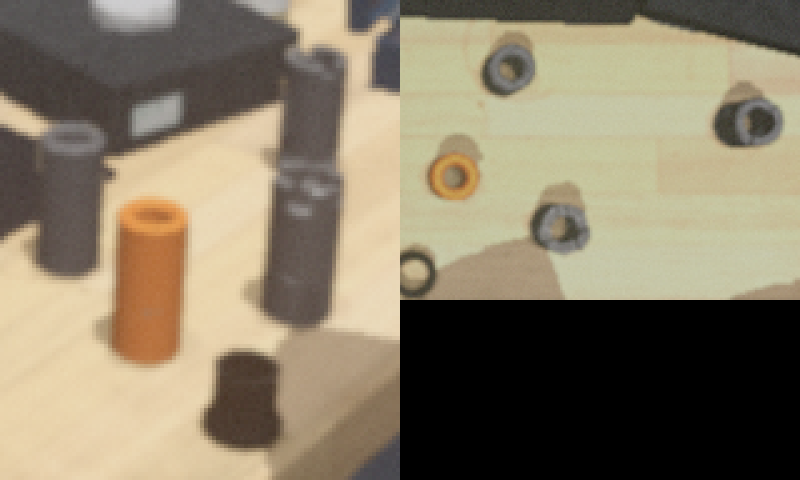

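```bash
python3 - <<'E'
from h import *
p=cap('top');w=cloud(p)
def show(u0,u1,v0,v1,zmin):
    s=w[v0:v1,u0:u1].reshape(-1,3);m=s[:,2]>zmin;s=s[m]
    return s
for n,(u,v) in dict(A=(373,222),B=(469,243),C=(395,285),O=(351,264)).items():
    s=show(u-25,u+25,v-25,v+25,60);c,r=cv2.minEnclosingCircle(s[:,:2].astype(np.float32))
    print(n,len(s),c,r,np.percentile(s[:,2],[50,95]))
s=show(115,295,165,245,12);s=s[s[:,2]<26]
print(cv2.minAreaRect(s[:,:2].astype(np.float32)))
s=show(225,295,165,245,120);print('handle',len(s),s.mean(0),s[:,2].max())
s=show(115,295,165,245,50);s=s[s[:,2]<90]
for lo,hi in [(50,56),(56,60),(60,64),(64,68),(68,72),(78,86),(86,97)]:
    t=s[(s[:,2]>=lo)&(s[:,2]<hi)]
    if len(t): print(lo,len(t),t.min(0),t.max(0))
a=cv2.resize(cv2.imread('pics/top0.png')[165:245,115:295],(800,356),interpolation=3);cv2.imwrite('pics/crop2.png',a)
E
```

```text
A 243 (502.9761047363281, -185.9803466796875) 17.35049819946289 [74.96462368 79.01173659]
B 232 (463.60711669921875, -361.5804748535156) 18.147193908691406 [71.4989319  75.69401238]
C 245 (387.8182067871094, -222.62867736816406) 17.962169647216797 [72.95716655 79.12911033]
O 227 (425.18359375, -145.1372528076172) 16.974506378173828 [75.06309643 79.05179386]
((540.677978515625, 126.7516098022461), (110.95758819580078, 294.5516357421875), 1.30201256275177)
handle 76 [527.90444265  40.3173843  136.69396222] 142.58679948775452
50 259 [506.44769211 -18.04612665  50.00078486] [572.29961488 218.95131103  55.98074794]
56 352 [507.88816622 -18.30654266  56.06743495] [573.18186285 246.84179807  59.97871779]
60 783 [507.50247223 -18.56545278  60.0048522 ] [572.80354951 266.59933078  63.99969761]
64 885 [507.23948292 -18.78199532  64.00165395] [572.23123376 265.43118725  67.99994362]
68 218 [506.86612978 -18.94349982  68.00182655] [566.21102112 263.74610905  71.94057617]
78 932 [506.33828819 -17.80361295  78.03307637] [579.1117298   46.25448133  85.99096432]
86 68 [510.88945552 -14.33837694  86.01107797] [574.40678018  38.27505152  89.88463117]
```

View pics/crop2.png

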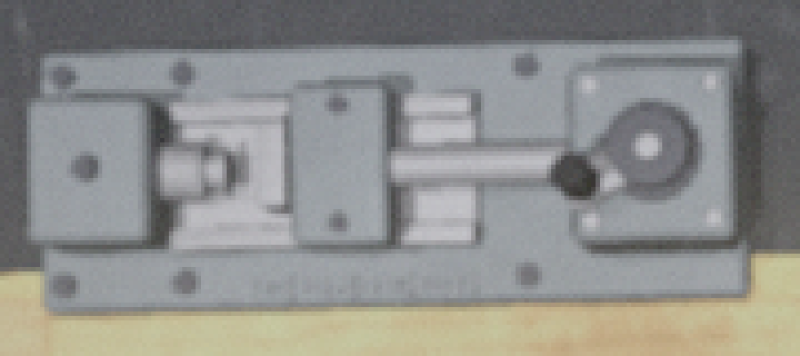

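Choice: the plain dark bush at scene (343,255) / top (373,222). It has a smooth rim, radius 17.3 and height 75. The slotted coupling is at (400,267) and the window coupling at (403,232) in the scene picture. In the crop, the fitted gauge frame puts the handle 30.2 mm from the crank axis, which matches the description. Next I measure the jaw and plunger.

```bash
cat >> h.py <<'E'
O=np.array([539.7,169.2]);th=np.radians(1.302)
ex=np.array([-np.sin(th),np.cos(th)]);ey=np.array([-np.cos(th),-np.sin(th)])
def g(w):
    d=w[...,:2]-O
    return np.stack([d@ex,d@ey,w[...,2]],-1)
def wld(x,y): return O+x*ex+y*ey
E
python3 - <<'E'
from h import *
p=cap('top');G=g(cloud(p)).reshape(-1,3)
m=(abs(G[:,1])<8)&(G[:,0]>-100)&(G[:,0]<110)&(G[:,2]>15);s=G[m]
for x in range(-60,80,3):
    t=s[(s[:,0]>=x)&(s[:,0]<x+3)]
    if len(t): print(x,len(t),np.round(np.percentile(t[:,2],[5,50,95])))
q=cap('scene');G=g(cloud(q)).reshape(-1,3)
m=(abs(G[:,1])<6)&(G[:,2]>40)&(G[:,2]<52)&(G[:,0]>-45)&(G[:,0]<60);print('scene x hist',np.histogram(G[m][:,0],bins=np.arange(-45,60,3)))
E
python3 - <<'E'
import cv2
a=cv2.imread('pics/scene0.png')[240:400,105:305];cv2.imwrite('pics/crop3.png',cv2.resize(a,(750,600),interpolation=3))
E
```

```text
-60 17 [44. 57. 59.]
-57 20 [29. 58. 60.]
-54 16 [26. 56. 60.]
-51 16 [29. 56. 60.]
-48 19 [54. 60. 65.]
-45 17 [54. 64. 66.]
-42 14 [62. 63. 66.]
-39 16 [60. 63. 66.]
-36 15 [61. 63. 65.]
-33 15 [61. 64. 66.]
-30 13 [59. 63. 67.]
-27 15 [60. 63. 66.]
-24 17 [60. 63. 66.]
-21 14 [60. 64. 67.]
-18 15 [60. 63. 67.]
-15 17 [62. 64. 66.]
-12 14 [61. 65. 68.]
-9 20 [60. 64. 71.]
-6 13 [66. 70. 72.]
-3 19 [67. 69. 75.]
0 15 [67. 69. 72.]
3 9 [67. 71. 72.]
12 5 [29. 30. 32.]
15 13 [26. 28. 31.]
18 27 [26. 35. 53.]
21 25 [26. 49. 57.]
24 13 [49. 50. 55.]
27 20 [51. 54. 58.]
30 17 [28. 57. 60.]
33 17 [55. 58. 60.]
36 13 [54. 58. 61.]
39 18 [53. 57. 61.]
42 12 [54. 57. 59.]
45 21 [54. 58. 62.]
48 17 [58. 64. 66.]
51 19 [62. 65. 70.]
54 16 [64. 65. 68.]
57 17 [63. 67. 68.]
60 12 [63. 66. 69.]
63 16 [64. 66. 68.]
66 19 [63. 67. 72.]
69 14 [64. 68. 74.]
72 16 [64. 70. 73.]
75 13 [65. 67. 73.]
78 13 [63. 67. 71.]
scene x hist (array([ 0,  0,  0,  0,  0,  0,  0,  0,  0,  0,  0,  0,  0,  0,  0,  0, 29,
        0,  0,  0,  0,  0,  6,  2,  0,  0,  0,  0,  0,  0,  0,  0,  0,  0]), array([-45, -42, -39, -36, -33, -30, -27, -24, -21, -18, -15, -12,  -9,
        -6,  -3,   0,   3,   6,   9,  12,  15,  18,  21,  24,  27,  30,
        33,  36,  39,  42,  45,  48,  51,  54,  57]))
```

View pics/crop3.png

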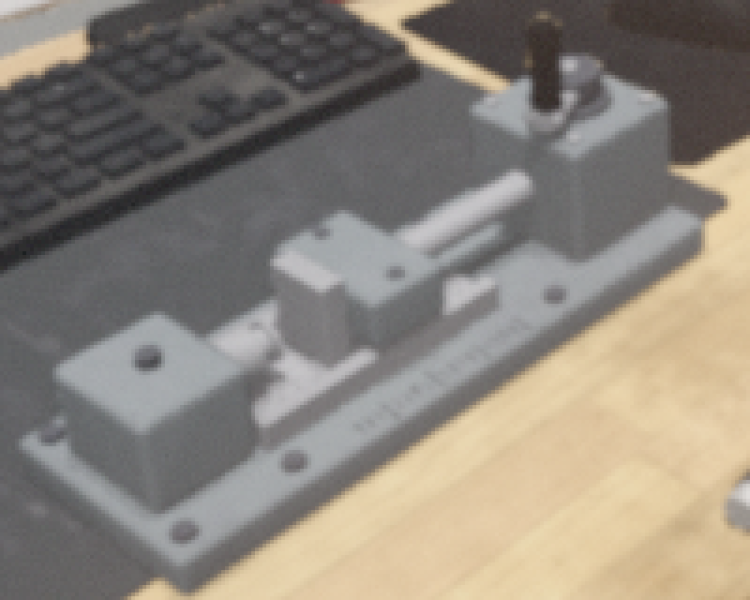

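Jaw face is at about x=+4.5 and the plunger face at about +22. I'll move to the handle first, turning the jaws across the gauge (+1.23 rad about z).

{"fn": "play_rows", "kwargs": {"targets": [[[0.0217,0.0337,0],[0,0,0.123]],[[0.0434,0.0674,0],[0,0,0.246]],[[0.0651,0.1011,0],[0,0,0.369]],[[0.0868,0.1348,0],[0,0,0.492]],[[0.1085,0.1685,0],[0,0,0.615]]], "gripper": 110, "squeeze": 40}}

```text
clock: 2.22
tool_pos: [295.9, -320.6, 245.4]
eef_rot: [0.0, 0.881, 0.472, 0.0]
wrist_force: [0.8, -0.4, 0.0]
grip_width: 0.57
```

{"fn": "play_rows", "kwargs": {"targets": [[[0.0217,0.0337,0],[0,0,0.123]],[[0.0434,0.0674,0],[0,0,0.246]],[[0.0651,0.1011,0],[0,0,0.369]],[[0.0868,0.1348,0],[0,0,0.492]],[[0.1085,0.1685,0],[0,0,0.615]]]}}

```text
clock: 2.63
tool_pos: [404.5, -151.9, 245.6]
eef_rot: [0.0, 0.697, 0.717, 0.0]
wrist_force: [1.3, -0.3, 0.2]
grip_width: 0.568
```

{"fn": "play_rows", "kwargs": {"targets": [[[0.0217,0.0337,0],[0,0,0]],[[0.0434,0.0674,0],[0,0,0]],[[0.0651,0.1011,0],[0,0,0]],[[0.0868,0.1348,0],[0,0,0]],[[0.1085,0.1685,0],[0,0,0]]]}}

```text
clock: 3.05
tool_pos: [513.1, 16.9, 245.5]
eef_rot: [0.0, 0.699, 0.715, 0.0]
wrist_force: [1.4, -1.6, 0.1]
grip_width: 0.568
```

{"fn": "play_rows", "kwargs": {"targets": [[[0.0156,0.0255,0],[0,0,0]],[[0.0156,0.0255,-0.035],[0,0,0]],[[0.0156,0.0255,-0.055],[0,0,0]],[[0.0156,0.0255,-0.055],[0,0,0]]]}}

```text
clock: 3.38
tool_pos: [525.0, 40.9, 186.1]
eef_rot: [-0.003, 0.698, 0.716, -0.003]
wrist_force: [-0.9, -0.1, -0.6]
grip_width: 0.568
```

```bash
python3 - <<'E'
from h import *
p=cap('wrist','w1.png');o=ctrl.observe();print(o['tool_pos'],o['wrist_force'])
w=cloud(p);s=w.reshape(-1,3)
m=(s[:,2]>128)&(s[:,2]<144)&(np.hypot(s[:,0]-528,s[:,1]-40)<25);print(m.sum(),s[m].mean(0),s[m].min(0),s[m].max(0))
for q in ctrl.find_in('crank_handle',p): print(q)
E
```

```text
[525.9125497   40.57301186 188.24826152] [ 0.5640029  -0.68595745 -0.12425694]
649 [524.33774179  40.79577715 134.81167222] [516.81085281  33.06764161 128.03288935] [532.25028112  46.85274176 137.57474504]
{'point': [318.9, 276.5], 'confidence': 0.93}
{'point': [339.0, 99.7], 'confidence': 0.28}
```

View pics/w1.png

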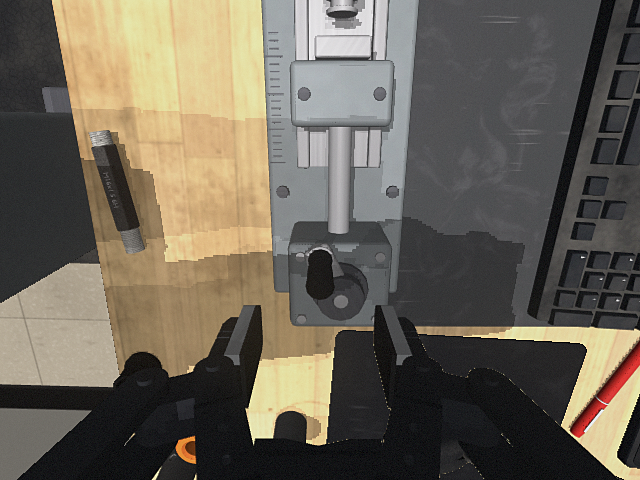

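The handle shows at (319,272), centred between the open fingers, within 2 mm of the top-view fix. I'll descend and grip.

{"fn": "play_rows", "kwargs": {"targets": [[[-0.001,0,-0.035],[0,0,0]],[[-0.001,0,-0.068],[0,0,0]],[[-0.001,0,-0.068],[0,0,0]]]}}

```text
clock: 3.73
tool_pos: [523.7, 39.6, 119.1]
eef_rot: [-0.002, 0.699, 0.715, -0.003]
wrist_force: [-1.7, -0.7, -1.0]
grip_width: 0.569
```

{"fn": "play_rows", "kwargs": {"targets": [[[0,0,0],[0,0,0]],[[0,0,0],[0,0,0]],[[0,0,0],[0,0,0]],[[0,0,0],[0,0,0]],[[0,0,0],[0,0,0]]], "gripper": 255, "squeeze": 40}}

```text
clock: 4.15
tool_pos: [528.4, 40.5, 125.0]
eef_rot: [0.001, 0.699, 0.715, 0.002]
wrist_force: [-1.2, -0.2, 6.7]
grip_width: 0.158
```

```bash
python3 - <<'E'
from h import *
p=cap('wrist','w2.png');o=ctrl.observe();print(o['tool_pos'],o['wrist_force'],o['eef_rot'])
t=o['tool_pos'];print('gauge',g(t))
A=wld(-155,0);print('axis',A);d=t[:2]-A;print('r',np.hypot(*d),'ang',np.degrees(np.arctan2(d@ey,d@ex)))
E
```

```text
[528.45949214  40.46146737 125.02402008] [-1.92692269  0.44580813  7.55746946] [0.00138838 0.69896257 0.71515515 0.00158619]
gauge [-128.44988508   14.16283244  125.02402008]
axis [543.22194583  14.2400184 ]
r 30.091434410344235 ang 28.077142615699103
```

View pics/w2.png

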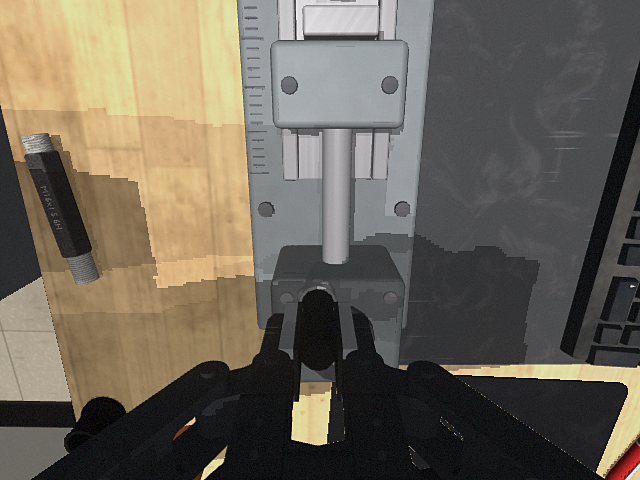

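```bash
cat >> h.py <<'E'
def arc(p0,step,n=5,r=30.0):
    P=lambda a:r*(np.cos(a)*ex+np.sin(a)*ey)
    return [np.round((P(p0+step*(i+1))-P(p0))/1000,4).tolist() for i in range(n)]
E
python3 - <<'E'
from h import *
a=np.radians(28.1)
for k in range(4):
    print(round(np.degrees(a)),arc(a,.25)); a+=1.25
E
```

```text
28 [[-0.006, -0.0045], [-0.0107, -0.0103], [-0.0139, -0.0171], [-0.0152, -0.0244], [-0.0147, -0.0319]]
100 [[0.0023, -0.0071], [0.0064, -0.0134], [0.0118, -0.0185], [0.0184, -0.0221], [0.0256, -0.024]]
171 [[0.0075, -0.0], [0.0147, 0.0018], [0.0213, 0.0054], [0.0268, 0.0104], [0.0309, 0.0167]]
243 [[0.0024, 0.0071], [0.0029, 0.0146], [0.0016, 0.0219], [-0.0015, 0.0287], [-0.0061, 0.0346]]
```

{"fn": "play_rows", "kwargs": {"targets": [[[-0.006,-0.0045,0.003],[0,0,0]],[[-0.0107,-0.0103,0.003],[0,0,0]],[[-0.0139,-0.0171,0.003],[0,0,0]],[[-0.0152,-0.0244,0.003],[0,0,0]],[[-0.0147,-0.0319,0.003],[0,0,0]]]}}

```text
clock: 4.62
tool_pos: [510.3, 10.0, 125.3]
eef_rot: [-0.003, 0.698, 0.716, 0.001]
wrist_force: [-1.8, 5.7, -3.4]
grip_width: 0.158
```

{"fn": "play_rows", "kwargs": {"targets": [[[0.0023,-0.0071,0],[0,0,0]],[[0.0064,-0.0134,0],[0,0,0]],[[0.0118,-0.0185,0],[0,0,0]],[[0.0184,-0.0221,0],[0,0,0]],[[0.0256,-0.024,0],[0,0,0]]]}}

```text
clock: 5.03
tool_pos: [534.0, -16.6, 125.2]
eef_rot: [-0.002, 0.699, 0.715, -0.003]
wrist_force: [-6.0, -0.7, -0.1]
grip_width: 0.156
```

```bash
cat >> h.py <<'E'
def ang(): 
    o=ctrl.observe();t=o['tool_pos'];A=wld(-155,0);d=t[:2]-A
    a=np.arctan2(d@ey,d@ex);er=d/np.hypot(*d);ec=np.array([er[1],-er[0]])
    F=o['wrist_force']
    print('clk',o['clock'],'pos',np.round(t,1),'r',round(np.hypot(*d),1),'ang',round(np.degrees(a),1),'Frad',round(F[:2]@er,2),'Fclockw',round(F[:2]@ec,2),'Fz',round(F[2],1),'gw',round(o['grip_width'],3))
    return a
E
cat > jaw.py <<'E'
from h import *
import sys
ang()
for n in ['scene','top']:
    q=cap(n,sys.argv[1]+n+'.png');G=g(cloud(q)).reshape(-1,3)
    m=(abs(G[:,1])<12)&(G[:,2]>45)&(G[:,2]<64)&(G[:,0]>-60)&(G[:,0]<40)
    if n=='top': m=(abs(G[:,1])<12)&(G[:,2]>57)&(G[:,2]<74)&(G[:,0]>-60)&(G[:,0]<40)
    x=np.sort(G[m][:,0]);print(n,len(x),np.round(x[-8:],1),'med',np.median(x), np.histogram(x,bins=np.arange(-50,40,4))[0])
E
python3 jaw.py a
```

```text
clk 5.0333 pos [534.  -16.6 125.2] r 32.2 ang 162.1 Frad 2.37 Fclockw 5.51 Fz -0.1 gw 0.156
scene 352 [38.8 38.8 38.9 39.2 39.3 39.4 39.7 39.7] med -14.452632523930628 [21 20 20 23 17  1  0  0 52 44  0  0  0  0  0  0  0 11 32  8 23 22]
top 180 [36.9 36.9 37.1 38.5 38.7 38.8 38.9 38.9] med -22.73031926364212 [ 0  0  0  4 25 32 36 27 27  0  0  0  0  0  0  0  0  3  3  3  8  7]
```

{"fn": "play_rows", "kwargs": {"targets": [[[0.0075,0,0],[0,0,0]],[[0.0147,0.0018,0],[0,0,0]],[[0.0213,0.0054,0],[0,0,0]],[[0.0268,0.0104,0],[0,0,0]],[[0.0309,0.0167,0],[0,0,0]]]}}

```text
clock: 5.55
tool_pos: [567.2, -0.3, 125.2]
eef_rot: [0.0, 0.699, 0.715, -0.002]
wrist_force: [-4.3, -3.8, -1.0]
grip_width: 0.159
```

```bash
python3 jaw.py b
```

```text
clk 5.55 pos [ 5.672e+02 -3.000e-01  1.252e+02] r 28.0 ang -122.5 Frad -1.72 Fclockw 5.5 Fz -1.0 gw 0.159
scene 295 [38.8 38.9 39.  39.1 39.4 39.5 39.6 39.7] med -24.085611817611174 [22 20  5  0  0  0 96  0  0  0  0  0  0  0  0  0  0 10 32 11 16 24]
top 35 [35.  35.1 35.2 35.5 36.9 37.3 39.1 39.1] med 31.67971316742433 [ 0  0  0  0  0  0  0  0  0  0  0  0  0  0  0  0  0  2  5  4 14  8]
```

```bash
python3 - <<'E'
from h import *
print(arc(np.radians(243),.2,2))
E
```

```text
[[0.002, 0.0056], [0.0029, 0.0116]]
```

{"fn": "play_rows", "kwargs": {"targets": [[[0.0022,0.0056,0],[0,0,0]],[[0.0031,0.0115,0],[0,0,0]],[[0.0031,0.0115,0],[0,0,0]]]}}

```text
clock: 5.9
tool_pos: [570.2, 12.2, 125.2]
eef_rot: [-0.0, 0.699, 0.715, -0.002]
wrist_force: [-3.9, -2.5, -2.0]
grip_width: 0.16
```

```bash
python3 jaw.py c
```

```text
clk 5.9 pos [570.2  12.2 125.2] r 27.0 ang -95.6 Frad -3.67 Fclockw 2.79 Fz -2.0 gw 0.16
scene 276 [38.6 38.7 38.9 39.  39.  39.6 39.7 39.9] med -27.205055340131484 [21 10  0  0  0 89  1  0  0  0  0  0  0  0  0  0  0 11 32  9 22 21]
top 3 [38.6 38.7 40. ] med 38.70400697852135 [0 0 0 0 0 0 0 0 0 0 0 0 0 0 0 0 0 0 0 0 0 0]
```

The jaw stands at about -27. The points touched put the crank axis near (540.6,12.9) in the arm's frame, about 2.5 mm from the camera's fix. I'll release and go to the bush.

{"fn": "play_rows", "kwargs": {"targets": [[[0,0,0],[0,0,0]],[[0,0,0],[0,0,0]],[[0,0,0],[0,0,0]],[[0,0,0.035],[0,0,0]],[[0,0,0.065],[0,0,0]]], "gripper": 70}}

```text
clock: 6.42
tool_pos: [571.3, 12.9, 190.4]
eef_rot: [-0.001, 0.699, 0.715, -0.0]
wrist_force: [0.8, 0.5, 0.4]
grip_width: 0.728
```

{"fn": "play_rows", "kwargs": {"targets": [[[-0.014,-0.0391,0],[0,0,0]],[[-0.028,-0.078,0],[0,0,0]],[[-0.042,-0.117,0],[0,0,0]],[[-0.055,-0.156,0],[0,0,0]],[[-0.0675,-0.192,0],[0,0,0]]]}}

```text
clock: 6.83
tool_pos: [504.7, -181.3, 191.4]
eef_rot: [0.002, 0.699, 0.715, 0.001]
wrist_force: [0.4, -0.6, 0.6]
grip_width: 0.725
```

```bash
python3 jaw.py d; python3 - <<'E'
from h import *
p=cap('wrist','w3.png');o=ctrl.observe();print(o['tool_pos'],o['wrist_force'],o['grip_width'])
s=cloud(p).reshape(-1,3)
m=(s[:,2]>68)&(s[:,2]<82)&(np.hypot(s[:,0]-503,s[:,1]+186)<30);s=s[m]
print(cv2.minEnclosingCircle(s[:,:2].astype(np.float32)),len(s),np.median(s[:,2]))
E
```

```text
clk 6.8333 pos [ 504.7 -181.3  191.4] r 199.3 ang 167.6 Frad 0.55 Fclockw -0.51 Fz 0.6 gw 0.725
scene 281 [38.5 38.6 38.6 39.1 39.5 39.7 39.9 40. ] med -27.164493027363264 [21 10  0  0  0 92  3  0  0  0  0  0  0  0  0  0  0 15 30  9 21 16]
top 297 [38.1 38.4 38.6 38.6 38.9 39.  39.8 40. ] med -40.89072754459415 [33 27 40 28 33 22  0  0  0  0  0  0  0  0  0  0  0  3  0  5 11  7]
[ 504.48275254 -181.86594043  191.13170614] [0.51486473 0.735946   0.1985143 ] 0.7210953590381899
((498.6738586425781, -188.02748107910156), 17.136661529541016) 1344 73.1850573950602
```

View pics/w3.png

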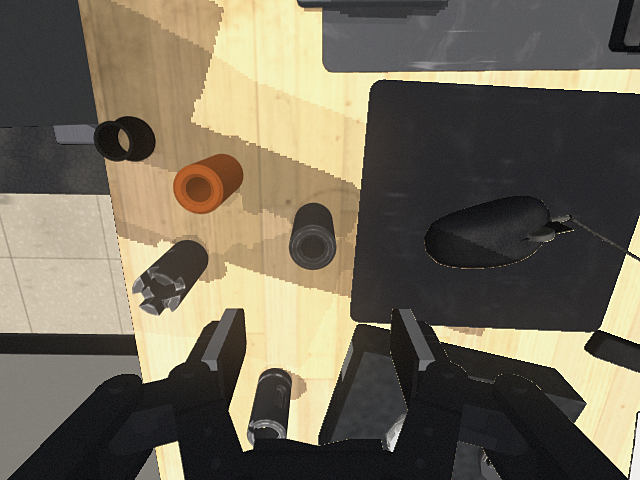

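The plain bush is at (313,243) with a smooth rim and no cuts. The slotted coupling is at (165,285) and the window coupling at (268,405), both clear of the fingers. I'll descend on it.

{"fn": "play_rows", "kwargs": {"targets": [[[-0.004,-0.0055,-0.025],[0,0,0]],[[-0.004,-0.0055,-0.06],[0,0,0]],[[-0.004,-0.0055,-0.095],[0,0,0]],[[-0.004,-0.0055,-0.12],[0,0,0]],[[-0.004,-0.0055,-0.138],[0,0,0]]]}}

```text
clock: 7.4
tool_pos: [500.1, -183.1, 50.2]
eef_rot: [-0.001, 0.698, 0.716, 0.0]
wrist_force: [-0.7, -0.2, 0.0]
grip_width: 0.728
```

{"fn": "play_rows", "kwargs": {"targets": [[[0,0,0],[0,0,0]],[[0,0,0],[0,0,0]],[[0,0,0],[0,0,0]],[[0,0,0],[0,0,0]],[[0,0,0],[0,0,0]]], "gripper": 255, "squeeze": 40}}

```text
clock: 7.82
tool_pos: [501.2, -184.8, 53.3]
eef_rot: [0.001, 0.699, 0.715, 0.0]
wrist_force: [-0.2, -1.2, -4.7]
grip_width: 0.387
```

```bash
python3 - <<'E'
from h import *
p=cap('wrist','w4.png');cap('scene','s4.png');o=ctrl.observe();print(o['tool_pos'],o['wrist_force'],o['grip_width'])
E
```

```text
[ 500.77779487 -184.87188849   53.00640286] [ 0.08623447 -0.60662924 -4.4224977 ] 0.3867304227887948
```

View pics/w4.png

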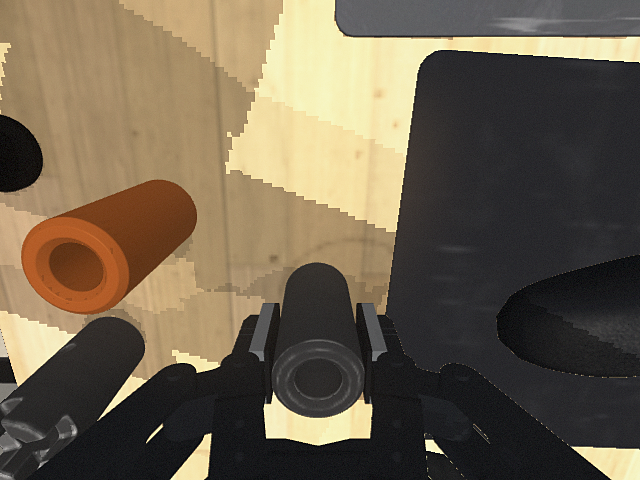

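The bush is held, at opening 0.387 (33 mm), and the neighbours are untouched. I'll lift clear of the handle's height and carry it over.

{"fn": "play_rows", "kwargs": {"targets": [[[0,0,0.03],[0,0,0]],[[0,0,0.07],[0,0,0]],[[0,0,0.11],[0,0,0]],[[0,0,0.148],[0,0,0]],[[0,0,0.165],[0,0,0]]]}}

```text
clock: 8.33
tool_pos: [502.5, -185.7, 223.1]
eef_rot: [0.004, 0.699, 0.715, 0.002]
wrist_force: [0.7, -0.7, -4.6]
grip_width: 0.388
```

{"fn": "play_rows", "kwargs": {"targets": [[[0.002,0.035,0],[0,0,0]],[[0.006,0.074,0],[0,0,0]],[[0.011,0.113,0],[0,0,0]],[[0.015,0.152,0],[0,0,0]],[[0.019,0.191,0],[0,0,0]]]}}

```text
clock: 8.75
tool_pos: [519.0, 7.7, 217.7]
eef_rot: [0.0, 0.699, 0.715, 0.0]
wrist_force: [1.5, 0.4, -3.9]
grip_width: 0.383
```

{"fn": "play_rows", "kwargs": {"targets": [[[0.004,0.039,0],[0,0,0]],[[0.008,0.078,0],[0,0,0]],[[0.012,0.117,0],[0,0,0]],[[0.0165,0.145,0],[0,0,0]],[[0.0175,0.159,0],[0,0,0]]]}}

```text
clock: 9.17
tool_pos: [537.2, 169.0, 217.5]
eef_rot: [-0.0, 0.698, 0.716, 0.001]
wrist_force: [1.3, 0.6, -4.5]
grip_width: 0.384
```

{"fn": "play_rows", "kwargs": {"targets": [[[0,0,-0.03],[0,0,0]],[[0,0,-0.06],[0,0,0]],[[0,0,-0.07],[0,0,0]],[[0,0,-0.07],[0,0,0]]]}}

```text
clock: 9.5
tool_pos: [533.7, 163.8, 144.2]
eef_rot: [-0.002, 0.699, 0.715, -0.004]
wrist_force: [-1.0, -0.1, -5.3]
grip_width: 0.387
```

```bash
python3 - <<'E'
from h import *
p=cap('wrist','w5.png');q=cap('scene','s5.png');o=ctrl.observe();print(o['tool_pos'],o['wrist_force'],o['grip_width'])
a=cv2.imread('pics/s5.png')[180:380,80:320];a=cv2.resize(a,(720,600),interpolation=3);cv2.imwrite('pics/s5c.png',a)
E
```

```text
[536.84568441 164.63701615 147.84476101] [ 0.66352417  0.54661017 -3.35564388] 0.3838422054182686
```

View pics/w5.png

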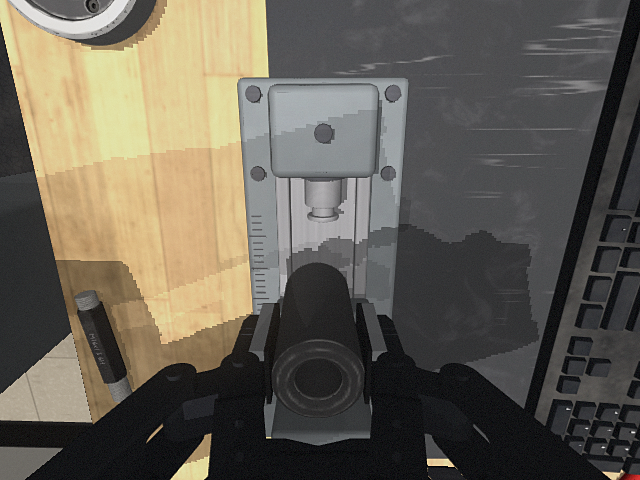

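View pics/s5c.png

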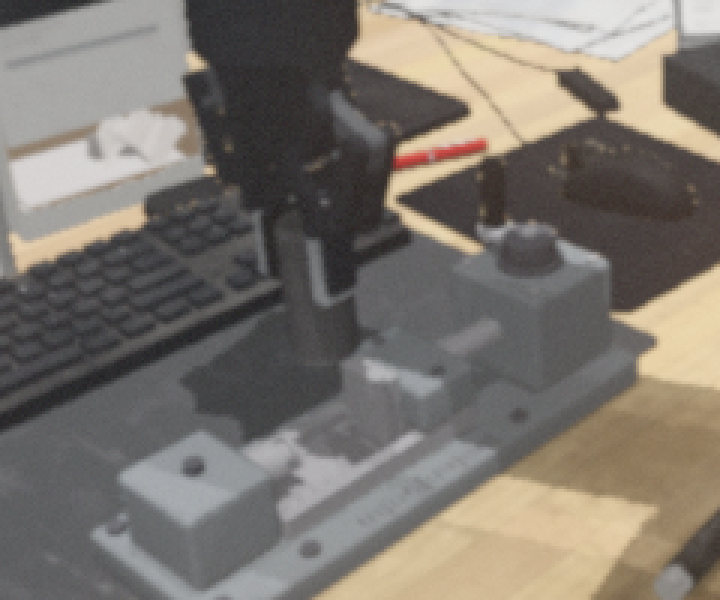

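```bash
cat > bush.py <<'E'
from h import *
import sys
from scipy.optimize import least_squares
z0,z1=float(sys.argv[1]),float(sys.argv[2])
p=cap('scene');G=g(cloud(p)).reshape(-1,3)
c0=np.array([float(sys.argv[3]),0])
m=(G[:,2]>z0)&(G[:,2]<z1)&(np.hypot(*(G[:,:2]-c0).T)<24);s=G[m]
r=least_squares(lambda c:np.hypot(*(s[:,:2]-c).T)-17,c0,loss='soft_l1')
print('n',len(s),'bush gauge xy (cam)',r.x,'rms',np.std(r.fun))
m=(abs(G[:,1])<12)&(G[:,2]>45)&(G[:,2]<64)&(G[:,0]>-45)&(G[:,0]<-5);x=G[m][:,0];print('jaw',np.percentile(x,[50,90]) if len(x) else '')
m=(abs(G[:,1])<9)&(G[:,2]>37)&(G[:,2]<54)&(G[:,0]>10)&(G[:,0]<48);x=np.sort(G[m][:,0]);print('plunger',np.round(x[:14],1))
E
python3 bush.py 97 120 -5
```

```text
n 307 bush gauge xy (cam) [-7.08927708  2.52159383] rms 0.8523606775714685
jaw [-27.39576214 -26.64997854]
plunger [21.3 21.3 21.6 22.1 22.4 22.6 22.6 22.7 22.7 22.7 22.8 22.8 23.  23.2]
```

The scene fit puts the bush at x=-7, so it has a 3 mm gap to the jaw at -27.2. I'll shift it 2 mm along the gauge and lower it.

{"fn": "play_rows", "kwargs": {"targets": [[[0.0015,0.002,0],[0,0,0]],[[0.0015,0.002,-0.025],[0,0,0]],[[0.0015,0.002,-0.045],[0,0,0]],[[0.0015,0.002,-0.055],[0,0,0]],[[0.0015,0.002,-0.06],[0,0,0]]]}}

```text
clock: 10.07
tool_pos: [538.0, 166.9, 86.8]
eef_rot: [-0.0, 0.699, 0.715, -0.0]
wrist_force: [0.4, 0.1, -4.9]
grip_width: 0.384
```

```bash
python3 bush.py 72 95 -5; python3 -c "
from h import *
o=ctrl.observe();print(o['tool_pos'],o['wrist_force'])"
```

```text
n 170 bush gauge xy (cam) [-3.53284316 -1.75328137] rms 2.0007610065103894
jaw [-27.31669997 -26.77113771]
plunger [10.1 10.2 10.3 10.3 10.6 10.6 10.8 10.8 11.1 11.1 11.1 11.2 11.3 11.3]
[537.92870135 166.93824206  86.48593363] [-0.51387368 -0.58635619 -5.5428296 ]
```

{"fn": "play_rows", "kwargs": {"targets": [[[0,0,-0.003],[0,0,0]],[[0,0,-0.006],[0,0,0]],[[0,0,-0.0075],[0,0,0]],[[0,0,-0.0075],[0,0,0]]]}}

```text
clock: 10.45
tool_pos: [538.7, 167.3, 80.2]
eef_rot: [0.0, 0.699, 0.715, 0.0]
wrist_force: [-0.3, -0.1, -5.3]
grip_width: 0.387
```

{"fn": "play_rows", "kwargs": {"targets": [[[0,0,-0.001],[0,0,0]],[[0,0,-0.002],[0,0,0]],[[0,0,-0.002],[0,0,0]]]}}

```text
clock: 10.7
tool_pos: [538.7, 167.3, 78.8]
eef_rot: [0.0, 0.699, 0.715, 0.001]
wrist_force: [-1.7, -0.5, 2.5]
grip_width: 0.386
```

It has touched the floor: Fz went from -5.3 to +2.5 at z=78.8, and 79 was expected. Opening now.

{"fn": "play_rows", "kwargs": {"targets": [[[0,0,0.001],[0,0,0]],[[0,0,0.001],[0,0,0]],[[0,0,0.001],[0,0,0]],[[0,0,0.001],[0,0,0]],[[0,0,0.001],[0,0,0]]], "gripper": 100}}

```text
clock: 11.12
tool_pos: [538.5, 167.2, 78.9]
eef_rot: [0.0, 0.699, 0.715, 0.0]
wrist_force: [0.1, -0.4, 0.8]
grip_width: 0.606
```

{"fn": "play_rows", "kwargs": {"targets": [[[0,0,0.02],[0,0,0]],[[0,0,0.055],[0,0,0]],[[0,0,0.09],[0,0,0]],[[0,0,0.115],[0,0,0]],[[0,0,0.115],[0,0,0]]]}}

```text
clock: 11.53
tool_pos: [541.9, 168.3, 199.8]
eef_rot: [0.003, 0.699, 0.715, 0.005]
wrist_force: [0.5, 1.0, -0.4]
grip_width: 0.609
```

```bash
python3 bush.py 72 98 -5;python3 bush.py 40 60 -5; python3 -c "
from h import *
o=ctrl.observe();print(o['tool_pos'],o['wrist_force'])
cap('wrist','w6.png');cap('scene','s6.png')
a=cv2.imread('pics/s6.png')[220:380,100:310];cv2.imwrite('pics/s6c.png',cv2.resize(a,(780,594),interpolation=3))"
```

```text
n 390 bush gauge xy (cam) [-4.2087814   0.93793419] rms 2.7671931814193904
jaw [-27.67633854 -26.33658286]
plunger [10.4 10.5 10.8 10.8 10.8 10.9 10.9 10.9 11.1 11.1 11.1 11.1 11.2 11.2]
n 284 bush gauge xy (cam) [-5.11341322  0.89161104] rms 2.108020600439808
jaw [-27.74373828 -26.80492842]
plunger [10.3 10.4 10.4 10.6 10.8 10.9 10.9 11.1 11.1 11.1 11.2 11.2 11.3 11.3]
[539.2571487  167.4514445  194.98348198] [-0.07733277 -0.48120808  0.02897838]
```

View pics/s6c.png

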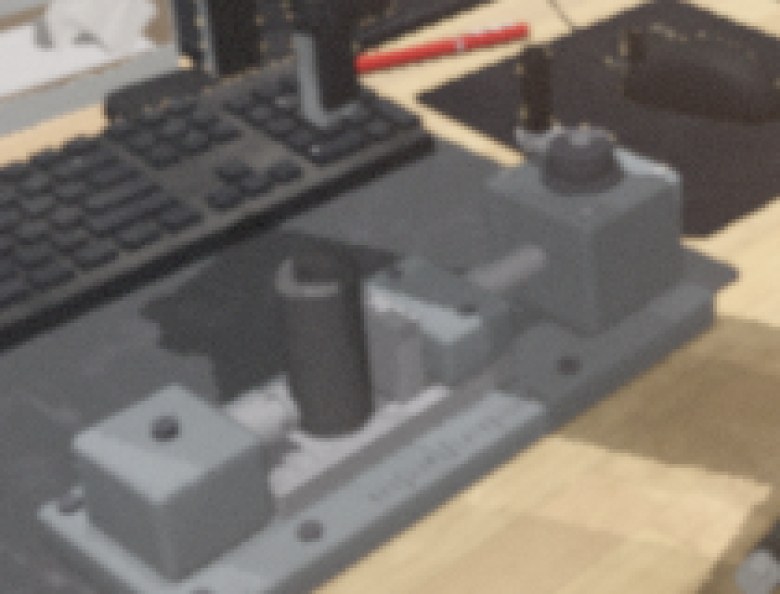

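View pics/w6.png

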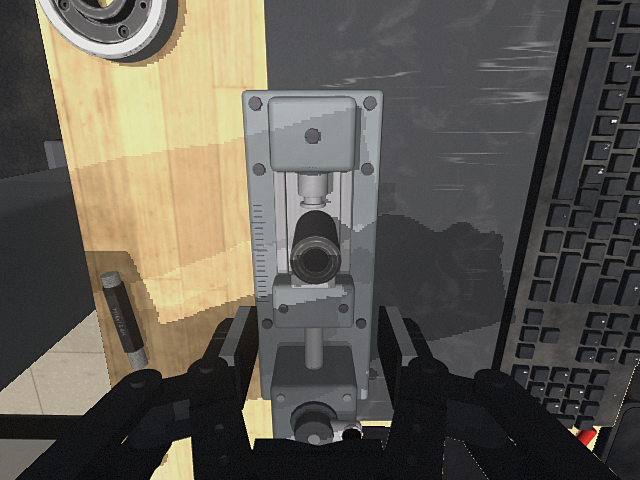

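The bush stands upright at about x=-4.6 in the channel, at (315,250) in the wrist view. It has a gap of about 5 mm to the jaw and 9-10 mm to the plunger. Back to the handle.

{"fn": "play_rows", "kwargs": {"targets": [[[0.007,-0.035,0],[0,0,0]],[[0.014,-0.073,0],[0,0,0]],[[0.022,-0.111,0],[0,0,0]],[[0.029,-0.142,0],[0,0,0]],[[0.0315,-0.155,0],[0,0,0]]]}}

```text
clock: 12.15
tool_pos: [569.2, 8.5, 191.7]
eef_rot: [-0.001, 0.7, 0.714, -0.002]
wrist_force: [0.6, 0.9, -0.5]
grip_width: 0.609
```

{"fn": "play_rows", "kwargs": {"targets": [[[0,0,-0.015],[0,0,0]],[[0,0,-0.015],[0,0,0]]]}}

```text
clock: 12.32
tool_pos: [567.6, 11.3, 175.3]
eef_rot: [-0.002, 0.7, 0.714, -0.002]
wrist_force: [-1.7, 0.9, 0.0]
grip_width: 0.61
```

```bash
python3 - <<'E'
from h import *
p=cap('wrist','w7.png');o=ctrl.observe();print(o['tool_pos'],o['wrist_force'])
s=cloud(p).reshape(-1,3)
m=(s[:,2]>128)&(s[:,2]<144)&(np.hypot(s[:,0]-571,s[:,1]-13)<25);print(m.sum(),s[m].mean(0),s[m].min(0),s[m].max(0))
E
```

```text
[567.62351608  12.07344565 176.21059704] [-0.7262822   0.61184757 -0.27656812]
736 [568.47663126  13.78298483 134.7994396 ] [561.01629789   5.43238047 128.03599529] [576.38668273  19.90258356 137.92058466]
```

View pics/w7.png

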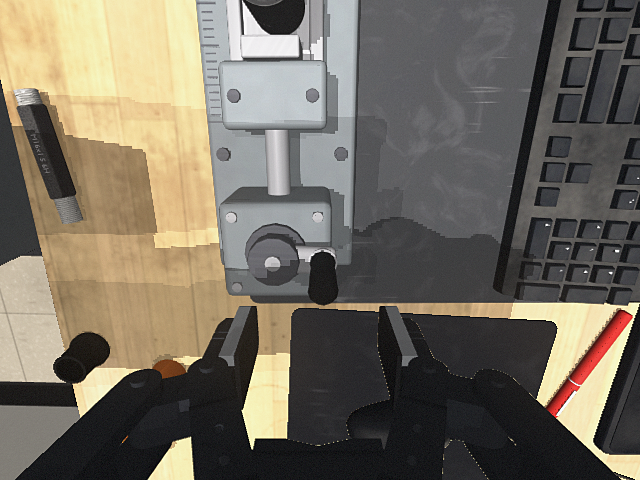

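The handle is at (322,275), between the fingers. Descending to grip it.

{"fn": "play_rows", "kwargs": {"targets": [[[0,0.0005,-0.03],[0,0,0]],[[0,0.0005,-0.056],[0,0,0]],[[0,0.0005,-0.056],[0,0,0]]]}}

```text
clock: 12.62
tool_pos: [565.5, 13.7, 118.0]
eef_rot: [-0.004, 0.698, 0.716, -0.003]
wrist_force: [-2.6, 0.4, -0.2]
grip_width: 0.604
```

{"fn": "play_rows", "kwargs": {"targets": [[[0,0,0.001],[0,0,0]],[[0,0,0.002],[0,0,0]],[[0,0,0.003],[0,0,0]],[[0,0,0.003],[0,0,0]],[[0,0,0.003],[0,0,0]]], "gripper": 255, "squeeze": 40}}

```text
clock: 13.03
tool_pos: [570.2, 13.0, 127.7]
eef_rot: [0.0, 0.699, 0.715, 0.001]
wrist_force: [-3.0, 0.4, 7.3]
grip_width: 0.155
```

```bash
sed -i 's/A=wld(-155,0);d=t/A=np.array([540.6,12.9]);d=t/' h.py; python3 - <<'E'
from h import *
a=ang()
for k in range(4):
    print(round(np.degrees(a)),arc(a,-.2)); a-=1.0
E
```

```text
clk 13.0333 pos [570.2  13.  127.7] r 29.6 ang -91.1 Frad -3.01 Fclockw -0.4 Fz 7.3 gw 0.155
-91 [[-0.0006, -0.006], [-0.0023, -0.0117], [-0.0052, -0.017], [-0.009, -0.0216], [-0.0137, -0.0253]]
-148 [[-0.0053, -0.0027], [-0.0111, -0.0044], [-0.0171, -0.0048], [-0.023, -0.0041], [-0.0287, -0.0022]]
-206 [[-0.0052, 0.003], [-0.0097, 0.007], [-0.0133, 0.0118], [-0.0159, 0.0172], [-0.0173, 0.023]]
-263 [[-0.0003, 0.006], [0.0006, 0.0119], [0.0027, 0.0175], [0.0059, 0.0226], [0.01, 0.027]]
```

{"fn": "play_rows", "kwargs": {"targets": [[[-0.0006,-0.006,0.003],[0,0,0]],[[-0.0023,-0.0117,0.003],[0,0,0]],[[-0.0052,-0.017,0.003],[0,0,0]],[[-0.009,-0.0216,0.003],[0,0,0]],[[-0.0137,-0.0253,0.003],[0,0,0]]]}}

```text
clock: 13.45
tool_pos: [555.6, -12.0, 128.1]
eef_rot: [-0.001, 0.699, 0.715, 0.001]
wrist_force: [1.9, 7.2, -11.4]
grip_width: 0.157
```

{"fn": "play_rows", "kwargs": {"targets": [[[-0.0053,-0.0027,0],[0,0,0]],[[-0.0111,-0.0044,0],[0,0,0]],[[-0.0171,-0.0048,0],[0,0,0]],[[-0.023,-0.0041,0],[0,0,0]],[[-0.0287,-0.0022,0],[0,0,0]]]}}

```text
clock: 13.87
tool_pos: [529.4, -14.4, 128.3]
eef_rot: [0.001, 0.699, 0.715, 0.002]
wrist_force: [8.5, 4.6, -18.6]
grip_width: 0.16
```

```bash
cat > jw.py <<'E'
from h import *
import sys
ang()
p=cap('scene',sys.argv[1]);G=g(cloud(p)).reshape(-1,3)
m=(abs(G[:,1])<19)&(G[:,2]>55)&(G[:,2]<66)&(G[:,0]>-45)&(G[:,0]<40)
m2=m&(G[:,1]>12);print('jaw near side',np.round(np.percentile(G[m2][:,0],[50,80,90,97]),1) if m2.any() else 0)
# carriage grey-block front: z 58..64 all
q=cap('top');T=g(cloud(q)).reshape(-1,3)
m=(abs(T[:,1])<20)&(T[:,2]>58)&(T[:,2]<75)&(T[:,0]>-95)&(T[:,0]<20)&(abs(T[:,1])>18)
print('top carriage x',np.round(np.percentile(T[m][:,0],[2,98]),1))
m=(T[:,2]>92)&(T[:,2]<112)&(abs(T[:,1])<25)&(T[:,0]>-40)&(T[:,0]<40);s=T[m]
if len(s)>20: print('bush top',len(s),np.round(cv2.minEnclosingCircle(s[:,:2].astype(np.float32)),1) if 0 else cv2.minEnclosingCircle(s[:,:2].astype(np.float32)))
E
python3 jw.py s7.png
```

```text
clk 13.8667 pos [529.4 -14.4 128.3] r 29.5 ang 156.4 Frad -7.42 Fclockw -6.1 Fz -18.6 gw 0.16
jaw near side [-4.8  5.9  7.9 10.4]Traceback (most recent call last):
  File "jw.py", line 10, in <module>
    print('top carriage x',np.round(np.percentile(T[m][:,0],[2,98]),1))
                                    ~~~~~~~~~~~~~^^^^^^^^^^^^^^^^^^
    return _quantile_unchecked(
        a, q, axis, out, overwrite_input, method, keepdims, weights)
    return _ureduce(a,
                    func=_quantile_ureduce_func,
    ...<5 lines>...
                    overwrite_input=overwrite_input,
                    method=method)
    r = func(a, **kwargs)
    result = _quantile(arr,
                       quantiles=q,
    ...<2 lines>...
                       out=out,
                       weights=wgt)
    slices_having_nans = np.isnan(arr[-1, ...])
                                  ~~~^^^^^^^^^
IndexError: index -1 is out of bounds for axis 0 with size 0
```

```bash
python3 - <<'E'
from h import *
cap('wrist','w8.png')
a=cv2.imread('pics/s7.png')[220:380,100:310];cv2.imwrite('pics/s7c.png',cv2.resize(a,(780,594),interpolation=3))
E
```

```text
(no output)
```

View pics/s7c.png

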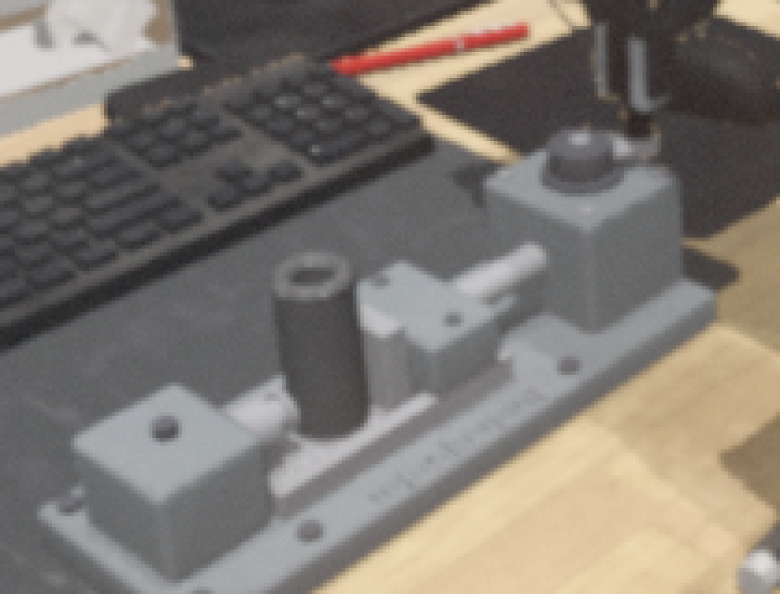

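View pics/w8.png

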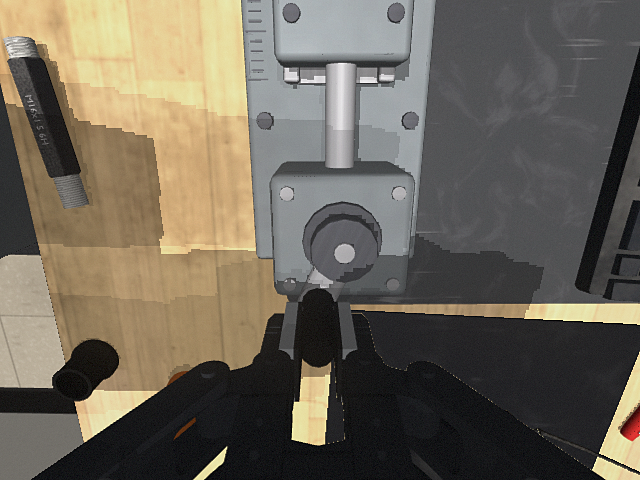

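```bash
cat > jw.py <<'E'
from h import *
import sys
from scipy.optimize import least_squares
ang()
p=cap('scene',sys.argv[1]);C=g(cloud(p));G=C.reshape(-1,3)
dark=p['pixels'].reshape(-1,3).max(1)<85
c0=np.array([0.,0.])
m=(G[:,2]>72)&(G[:,2]<97)&(np.hypot(*(G[:,:2]-c0).T)<30)&dark;s=G[m]
r=least_squares(lambda c:np.hypot(*(s[:,:2]-c).T)-17,c0,loss='soft_l1',f_scale=1.)
print('bush top n',len(s),'x,y',np.round(r.x,2))
m=(G[:,1]>8)&(G[:,1]<17)&(G[:,2]>35)&(G[:,2]<66)&(G[:,0]>-45)&(G[:,0]<8)&~dark;x=G[m][:,0]
print('jaw hist',np.histogram(x,bins=np.arange(-45,9,2))[0].tolist(),'med>-32',np.median(x[x>-32]))
q=cap('top');T=g(cloud(q)).reshape(-1,3)
m=(T[:,2]>56)&(T[:,2]<75)&(T[:,0]>-95)&(T[:,0]<25)&(abs(T[:,1])>19)&(abs(T[:,1])<25)
print('top carriage x',np.round(np.percentile(T[m][:,0],[5,50,95]),1) if m.any() else 0)
m=(T[:,2]>92)&(T[:,2]<112)&(abs(T[:,1])<25)&(T[:,0]>-40)&(T[:,0]<40);s=T[m]
if len(s)>20: print('bush top (topcam)',len(s),cv2.minEnclosingCircle(s[:,:2].astype(np.float32)))
E
python3 jw.py s8.png
```

```text
clk 14.0167 pos [528.3 -14.  128.2] r 29.6 ang 154.2 Frad -7.41 Fclockw -2.78 Fz -14.5 gw 0.162
bush top n 312 x,y [-1.91  0.87]
jaw hist [5, 3, 5, 3, 4, 2, 0, 0, 0, 0, 0, 0, 29, 33, 1, 2, 0, 0, 0, 0, 0, 0, 0, 1, 7, 9] med>-32 -18.685727177352426
top carriage x 0
bush top (topcam) 259 ((-1.9349573850631714, -1.4494127035140991), 17.31107521057129)
```

The jaw is at -18.5 and now touches the bush (centre -1.9). About 7 mm remains to the plunger. I'll take smaller steps and watch the tangential force.

```bash
python3 - <<'E'
from h import *
a=np.radians(154.2)
for k in range(3):
    print(round(np.degrees(a)),arc(a,-.1)); a-=.5
E
```

```text
154 [[-0.0027, 0.0014], [-0.0052, 0.003], [-0.0075, 0.0049], [-0.0096, 0.007], [-0.0116, 0.0093]]
126 [[-0.0017, 0.0025], [-0.0031, 0.0051], [-0.0042, 0.0079], [-0.0051, 0.0108], [-0.0057, 0.0137]]
97 [[-0.0003, 0.003], [-0.0003, 0.006], [0.0001, 0.009], [0.0007, 0.0119], [0.0016, 0.0148]]
```

{"fn": "play_rows", "kwargs": {"targets": [[[-0.0022,0.0027,-0.003],[0,0,0]],[[-0.0046,0.0043,-0.003],[0,0,0]],[[-0.0069,0.0062,-0.003],[0,0,0]],[[-0.009,0.0083,-0.003],[0,0,0]],[[-0.011,0.0106,-0.003],[0,0,0]]]}}

```text
clock: 14.53
tool_pos: [519.2, -7.5, 127.9]
eef_rot: [0.005, 0.7, 0.714, -0.0]
wrist_force: [2.7, -5.8, 0.4]
grip_width: 0.155
```

```bash
python3 jw.py s9.png
```

```text
clk 14.5333 pos [519.2  -7.5 127.9] r 29.6 ang 132.4 Frad 2.05 Fclockw -6.06 Fz 0.4 gw 0.155
bush top n 315 x,y [0.79 0.81]
jaw hist [3, 5, 3, 6, 3, 4, 2, 0, 0, 0, 0, 0, 0, 6, 51, 2, 0, 2, 0, 0, 0, 0, 0, 0, 1, 1] med>-32 -16.163081392198805
top carriage x 0
bush top (topcam) 257 ((1.6089993715286255, -1.8412331342697144), 17.641429901123047)
```

```bash
python3 - <<'E'
from h import *
a=np.radians(125.6)
for k in range(6):
    print(round(np.degrees(a)),arc(a,-.05)); a-=.25
E
```

```text
126 [[-0.0009, 0.0012], [-0.0017, 0.0025], [-0.0024, 0.0038], [-0.0031, 0.0051], [-0.0037, 0.0065]]
111 [[-0.0005, 0.0014], [-0.001, 0.0028], [-0.0014, 0.0043], [-0.0017, 0.0057], [-0.002, 0.0072]]
97 [[-0.0002, 0.0015], [-0.0003, 0.003], [-0.0003, 0.0045], [-0.0003, 0.006], [-0.0001, 0.0075]]
83 [[0.0002, 0.0015], [0.0005, 0.003], [0.0008, 0.0044], [0.0012, 0.0059], [0.0017, 0.0073]]
68 [[0.0006, 0.0014], [0.0012, 0.0028], [0.0019, 0.0041], [0.0026, 0.0054], [0.0035, 0.0066]]
54 [[0.0009, 0.0012], [0.0018, 0.0024], [0.0028, 0.0035], [0.0039, 0.0046], [0.005, 0.0056]]
```

{"fn": "play_rows", "kwargs": {"targets": [[[-0.0009,0.0012,0],[0,0,0]],[[-0.0017,0.0025,0],[0,0,0]],[[-0.0025,0.0038,0],[0,0,0]],[[-0.0032,0.0051,0],[0,0,0]],[[-0.0038,0.0064,0],[0,0,0]]]}}

```text
clock: 15.05
tool_pos: [514.4, -1.4, 127.9]
eef_rot: [0.004, 0.7, 0.714, -0.001]
wrist_force: [-0.2, -5.6, 2.6]
grip_width: 0.154
```

```bash
python3 -c "
from h import *
ang()"
```

```text
clk 15.05 pos [514.4  -1.4 127.9] r 29.8 ang 117.3 Frad 2.85 Fclockw -4.86 Fz 2.6 gw 0.154
```

{"fn": "play_rows", "kwargs": {"targets": [[[-0.0005,0.0014,0],[0,0,0]],[[-0.001,0.0028,0],[0,0,0]],[[-0.0014,0.0043,0],[0,0,0]]]}}

```text
clock: 15.3
tool_pos: [512.7, 2.2, 127.9]
eef_rot: [0.005, 0.7, 0.714, -0.002]
wrist_force: [-0.1, -8.9, 2.9]
grip_width: 0.156
```

```bash
python3 jw.py s10.png
```

```text
clk 15.3 pos [512.7   2.2 127.9] r 29.9 ang 109.7 Frad 3.26 Fclockw -8.26 Fz 2.9 gw 0.156
bush top n 322 x,y [3.87 1.  ]
jaw hist [4, 4, 4, 3, 7, 2, 5, 3, 2, 0, 0, 0, 0, 0, 0, 39, 18, 1, 1, 0, 0, 0, 0, 0, 0, 0] med>-32 -13.42621167628175
top carriage x 0
bush top (topcam) 147 ((4.159533977508545, -0.9927953481674194), 16.66208267211914)
```

{"fn": "play_rows", "kwargs": {"targets": [[[0,0,0],[0,0,0]],[[0,0,0],[0,0,0]]]}}

```text
clock: 15.57
tool_pos: [512.5, 2.4, 127.9]
eef_rot: [0.005, 0.7, 0.714, -0.002]
wrist_force: [-0.1, -7.0, 3.8]
grip_width: 0.157
```

```bash
python3 -c "
from h import *
ang()"
```

```text
clk 15.5667 pos [512.5   2.4 127.9] r 30.0 ang 109.3 Frad 2.59 Fclockw -6.55 Fz 3.8 gw 0.157
```

{"fn": "play_rows", "kwargs": {"targets": [[[-0.0003,0.0014,0],[0,0,0]],[[-0.0006,0.0029,0],[0,0,0]]]}}

```text
clock: 15.73
tool_pos: [511.7, 4.7, 127.9]
eef_rot: [0.005, 0.7, 0.714, -0.002]
wrist_force: [-0.6, -9.3, 5.0]
grip_width: 0.159
```

```bash
python3 jw.py s11.png
```

```text
clk 15.7333 pos [511.7   4.7 127.9] r 30.0 ang 104.5 Frad 3.12 Fclockw -8.78 Fz 5.0 gw 0.159
bush top n 325 x,y [4.45 0.87]
jaw hist [4, 5, 3, 6, 3, 5, 3, 5, 2, 0, 0, 1, 0, 0, 0, 16, 44, 1, 0, 1, 0, 0, 0, 0, 0, 0] med>-32 -12.729993113485177
top carriage x 0
bush top (topcam) 127 ((9.35876178741455, -1.2546110153198242), 16.59871482849121)
```

The rise to 8-9 N after running at 5-6 N shows contact somewhere between 117° and 110°, which puts the push at about 0.9-1.5 mm. I'll add about 0.7 mm.

{"fn": "play_rows", "kwargs": {"targets": [[[-0.0002,0.0014,0],[0,0,0]],[[-0.0003,0.0027,0],[0,0,0]]]}}

```text
clock: 16.0
tool_pos: [511.0, 7.2, 127.9]
eef_rot: [0.005, 0.7, 0.714, -0.003]
wrist_force: [-1.5, -9.6, 5.7]
grip_width: 0.156
```

```bash
python3 jw.py s12.png
```

```text
clk 16.0 pos [511.    7.2 127.9] r 30.1 ang 99.5 Frad 3.32 Fclockw -9.09 Fz 5.7 gw 0.156
bush top n 315 x,y [5.08 0.88]
jaw hist [5, 2, 6, 2, 5, 5, 3, 5, 1, 0, 0, 0, 0, 0, 0, 3, 50, 2, 2, 0, 0, 0, 0, 0, 0, 0] med>-32 -11.960589696671123
top carriage x 0
bush top (topcam) 95 ((11.551482200622559, -2.0191502571105957), 15.79289722442627)
```

{"fn": "play_rows", "kwargs": {"targets": [[[0,0,0],[0,0,0]],[[0,0,0],[0,0,0]]]}}

```text
clock: 16.27
tool_pos: [510.9, 7.4, 127.8]
eef_rot: [0.004, 0.7, 0.714, -0.002]
wrist_force: [-3.2, -7.8, 4.5]
grip_width: 0.162
```

```bash
python3 jw.py s13.png;python3 - <<'E'
from h import *
cap('wrist','w9.png')
a=cv2.imread('pics/s13.png')[220:380,100:310];cv2.imwrite('pics/s13c.png',cv2.resize(a,(780,594),interpolation=3))
E
```

```text
clk 16.2667 pos [510.9   7.4 127.8] r 30.2 ang 99.1 Frad 4.55 Fclockw -7.09 Fz 4.5 gw 0.162
bush top n 324 x,y [5.  0.9]
jaw hist [5, 6, 6, 4, 2, 4, 4, 4, 2, 1, 0, 0, 0, 0, 0, 4, 48, 1, 0, 1, 0, 0, 0, 0, 0, 0] med>-32 -12.131525817902464
top carriage x 0
bush top (topcam) 97 ((10.064701080322266, -1.667159080505371), 15.66000747680664)
```

View pics/s13c.png

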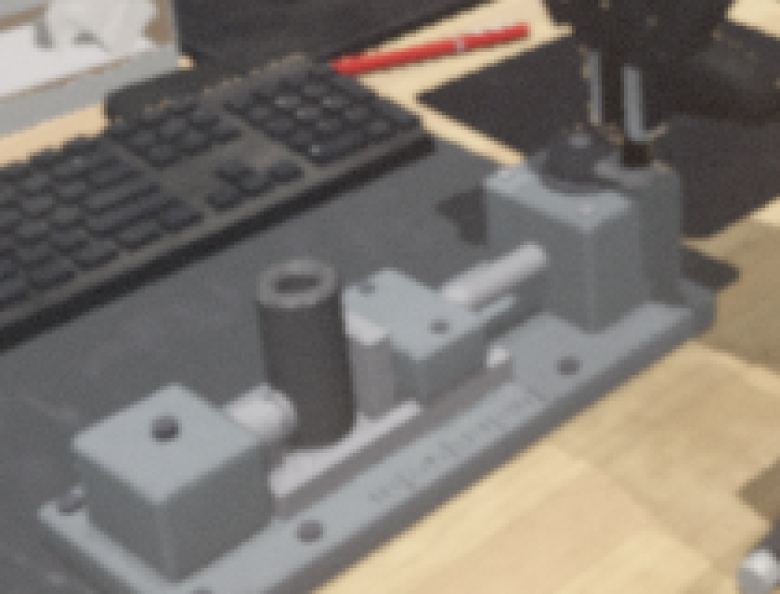

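The bush has moved onto the plunger at (285,415) in this crop. It is upright and the jaw is against it. The angle travelled since contact gives about 1.4-2.4 mm, and the force estimate is 11-14 N. I'll release and check the plunger from above with the wrist camera.

{"fn": "play_rows", "kwargs": {"targets": [[[0,0,0],[0,0,0]],[[0,0,0],[0,0,0]],[[0,0,0],[0,0,0]],[[0,0,0],[0,0,0]]], "gripper": 100}}

```text
clock: 16.75
tool_pos: [510.5, 11.9, 126.3]
eef_rot: [0.0, 0.699, 0.715, 0.0]
wrist_force: [0.4, -0.2, -0.5]
grip_width: 0.609
```

{"fn": "play_rows", "kwargs": {"targets": [[[0,0,0.02],[0,0,0]],[[0,0,0.05],[0,0,0]],[[0,0,0.067],[0,0,0]],[[0,0,0.067],[0,0,0]]]}}

```text
clock: 17.08
tool_pos: [513.1, 12.2, 196.8]
eef_rot: [0.003, 0.699, 0.715, 0.003]
wrist_force: [0.2, -0.1, 1.0]
grip_width: 0.611
```

{"fn": "play_rows", "kwargs": {"targets": [[[0.005,0.035,0],[0,0,0]],[[0.01,0.073,0],[0,0,0]],[[0.016,0.111,0],[0,0,0]],[[0.023,0.146,0],[0,0,0]],[[0.028,0.157,0],[0,0,0]]]}}

```text
clock: 17.5
tool_pos: [538.6, 173.5, 192.1]
eef_rot: [-0.001, 0.697, 0.717, 0.001]
wrist_force: [1.0, 0.0, -0.2]
grip_width: 0.609
```

{"fn": "play_rows", "kwargs": {"targets": [[[0,0,0],[0,0,0]],[[0,0,0],[0,0,0]]]}}

```text
clock: 17.67
tool_pos: [537.9, 169.2, 191.9]
eef_rot: [-0.0, 0.698, 0.716, -0.001]
wrist_force: [-0.2, -0.1, -0.2]
grip_width: 0.606
```

```bash
python3 jw.py s14.png; python3 - <<'E'
from h import *
p=cap('wrist','w10.png')
print(ctrl.observe()['tool_pos'])
a=cv2.imread('pics/w6.png')[80:300,200:420];b=cv2.imread('pics/w10.png')[80:300,200:420]
cv2.imwrite('pics/cmp.png',np.hstack([cv2.resize(x,(400,400),interpolation=3) for x in (a,b)]))
E
```

```text
clk 17.6667 pos [537.9 169.2 191.9] r 156.3 ang -0.3 Frad -0.05 Fclockw -0.22 Fz -0.2 gw 0.606
bush top n 358 x,y [5.06 0.95]
jaw hist [2, 4, 4, 5, 3, 4, 5, 2, 4, 1, 0, 0, 0, 0, 0, 0, 54, 4, 0, 0, 0, 0, 0, 0, 0, 0] med>-32 -12.082882944941165
top carriage x [-62.3 -45.6 -26.8]
bush top (topcam) 259 ((5.5552167892456055, -1.6192443370819092), 17.943031311035156)
[537.69729564 167.63794714 192.44679671]
```

View pics/cmp.png

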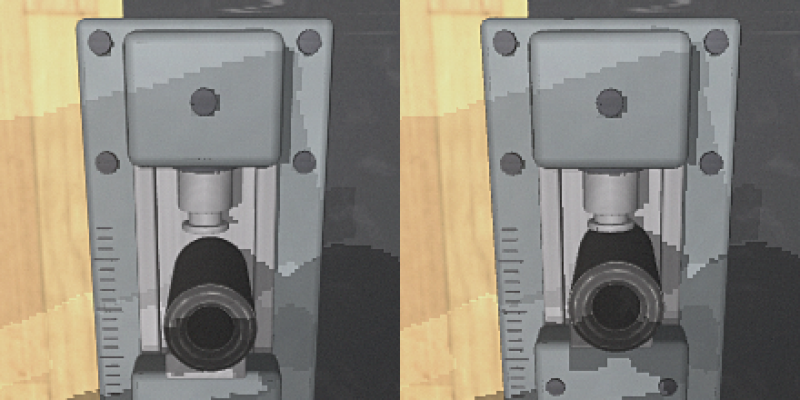

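```bash
python3 - <<'E'
import cv2,numpy as np
a=cv2.imread('pics/w6.png')[165:215,285:345];b=cv2.imread('pics/w10.png')[165:215,285:345]
cv2.imwrite('pics/cmp2.png',np.hstack([cv2.resize(x,(390,325),interpolation=0) for x in (a,b)]))
E
```

```text
(no output)
```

View pics/cmp2.png

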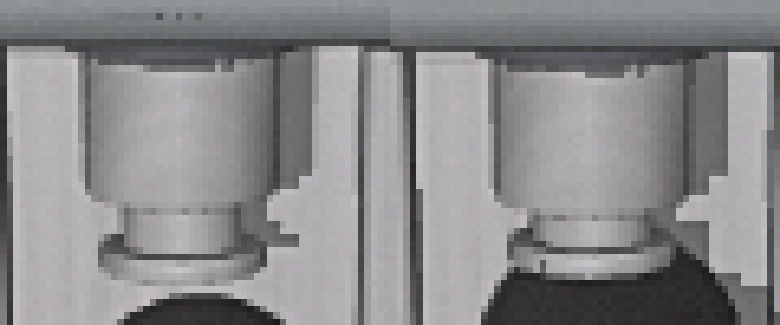

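The plunger disc moved towards its boss by 1.2-1.9 mm between the two views (scale 8.25 px/mm). That is about 10-12 N, which agrees with the feel. The bush is upright against the jaw, the last turn was a closing one, and the gripper is clear. I'll check the couplings and hand in.

```bash
python3 - <<'E'
from h import *
p=cap('top');w=cloud(p)
for n,(u,v) in dict(B=(469,243),C=(395,285)).items():
    s=w[v-25:v+25,u-25:u+25].reshape(-1,3);s=s[s[:,2]>60];print(n,cv2.minEnclosingCircle(s[:,:2].astype(np.float32)))
print(ctrl.sign_off())
E
```

```text
B ((464.55621337890625, -361.7936706542969), 17.955074310302734)
C ((388.2638854980469, -222.69796752929688), 17.86688995361328)
the job is handed in; nothing more can be done
None
```

The job is handed in, at about 18 s on the clock. The bush stands upright in the channel, nipped between jaw and plunger, and the two couplings are where they were. No verdict was reported.

**What I did:** I wound the jaw back to about x = -27 mm and stood the bush in the channel with a gap of about 5 mm to the jaw. Then I wound the jaw in through the screw's play. The handle force rose from about 5–6 N to 8–9 N when the bush met the plunger. I went about 1.4 mm past the first raised reading, finished on the closing turn, let go and lifted clear.

**Last checks:**
- **Plunger:** Comparing wrist pictures from before and after, it is pushed in about 1.2–1.9 mm, or roughly 10–12 N. The handle force suggests about 11–14 N, and the crank angle 1.4–2.4 mm (10–13 N).
- **Bush:** Its centre is at about x = +5 mm, y within 2 mm of the middle. It looked upright in the pictures; I did not measure the tilt.
- **Couplings:** Both are within 1 mm of where they started.

**What disagreed:** The cameras and the arm differ by about 2–3 mm in the gauge's position, which I corrected for from the circle the handle followed. The scene camera's absolute positions alone would have put the push at only about 0–1 mm. I went by the force and the before-and-after comparison instead.

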